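# Set the spring-jaw vise open for the next bone

## Task

Set the spring-jaw vise open for the next bone: with the fingertips push the sliding jaw back by the front of its upright push plate, without gripping it, until the sprung stop pin has dropped in behind the jaw's latch plate, then ease the jaw back until it rests on the pin, latched part open, and take the hand away. Do not let the jaw snap back, do not touch the stop (bracket, pin and knob), and leave the bone, jar, cup and brush where they are.

Things in the scene. Friction and masses are not known exactly. Their poses are not given: they have to be found in the camera images.
- vise: Grey vise screwed to the bench. Its +x: the way the sliding jaw opens; +z up; origin on the bench, on the centre line. Base plate 12 thick, x -125 to 107, y -65 to 105. Fixed jaw x -120 to -89, 110 wide, top 57 above the bench; end block x 82 to 102, top 57; two 12 mm guide rods at y +-38, 34 above the bench, with coil springs behind the sliding jaw.
- jaw (a joint): Travel of the sliding jaw, m, along the vise's +x: 0 = shut (start; 8 mm between the cork faces), 0.070 = end stop. Springs push it shut with 5 N at 0, 12 N at 0.070, plus a few N while the pin is being lifted. Latched it stands at 0.034 to 0.052, as the stop is set. Let go beyond that it snaps back; eased back means slower than 0.4 m/s.
- push_face (a point): Middle of the flat front face (looking to the vise's -x) of the push plate, upright on top of the sliding jaw; 82 above the bench. Plate 72 wide (y), 8 thick, from 56 to 100 above the bench; a braced backing sheet behind it, 4 thick, 76 wide. The jaw under it is 110 wide, top 57 above the bench, and reaches 17 in front of this face. Push it to the vise's +x. Moves with the jaw; axes as the vise.
- jaw_catch (a point): Upright step (facing the vise's -x) of the latch plate, a small ramped steel plate on the sliding jaw's +y side, 68 mm from the centre line, 40 mm above the bench. Moves with the jaw; axes as the vise.
- stop_pin (a point): Bearing line of the stop pin (8 mm thick): its side facing the vise's +x, 68 mm to the +y side of the centre line. Axes as the vise. Jaw shut: jaw_catch lies 34 to 52 mm to the -x side of it. Pushed past: jaw_catch is on its +x side. Latched: the two are level along x.
- plunger (a joint): Height of the stop pin, m: 0 = fully down (start and latched), about 0.008 while the latch plate passes under it. Sprung down with about 3 N; it drops by itself once the latch plate has passed.
- stop: Adjustable stop: aluminium bracket clamped to a rail on the vise's +y side, 26 long (x), y 56 to 102 from the centre line, 72 high, holding the sprung stop pin with its black pull knob (22 across, top 96 above the bench, 104 while lifted). Set to another place along the rail each time. Origin on the bench under the pin's axis; axes as the vise.
- bone: Long curved fossil bone, about 310 x 80 x 52 mm, lying loose beside the vise on its -y side. Leave alone. Origin at its middle, underside.
- jar: Lidded glass jar, 56 across, 65 high, loose on the vise's +y side. Leave alone. Origin at the centre of its foot.
- cup: Clear plastic cup, 72 across, 85 high, loose on the vise's +y side. Leave alone. Origin at the centre of its foot.
- brush: Brush with wooden handle, 170 long, lying loose beyond the vise's +x end. Leave alone. Origin at its middle, underside.

How it is judged (in metres and radians):
On the way, in this order (a step that is already met when the one before it is completed fails the run):
1. the sliding jaw is pushed back until the stop pin has dropped behind its latch plate (x of jaw_catch in the frame of stop_pin above 0.0015 m and value of joint plunger below 0.002 m), for 0.05 s.
2. the jaw has come back and rests on the stop pin (x of jaw_catch in the frame of stop_pin between -0.002 and 0.0012 m and value of joint plunger below 0.002 m), for 0.2 s.
At the end, for the whole second after the job is handed in: The sliding jaw is at rest part open, its latch plate bearing on the stop pin (within 2 mm along the slide), the pin fully down (within 2 mm), the stop within 4 mm of where it was set (x of jaw_catch in the frame of stop_pin between -0.002 and 0.002 m and value of joint plunger below 0.002 m and value of joint jaw above 0.03 m and velocity of joint jaw between -0.01 and 0.01 m/s and distance of stop_pin from where it was at the start of the episode below 0.004 m); the robot touches nothing.
It fails at once if the jaw snaps back (faster than 0.4 m/s) (velocity of joint jaw below -0.4 m/s).
It fails at once if the push plate is gripped or pulled from behind or by its edges (fingers press on the backing sheet behind it with over 1 N) (contact force between the fingers and plate_backing above 1 N).
It fails at once if the stop, its pin or its knob is touched by the robot (over 1 N) (contact force between any of the fingers, the arm and stop above 1 N).
It fails at once if the bone, jar, cup or brush is moved or lifted by more than 20 mm (distance of any of bone, jar, cup, brush from where it was at the start of the episode above 0.02 m).
It also fails if it takes over 40 s, if anything falls off the work surface, if the arm or the gripper's body presses on something with over 40 N, if the wrist force passes 120 N, or if a joint passes its speed limit or range.

## Robot

A 7-joint arm with a two-finger parallel gripper is mounted at the origin on the work surface. World frame = base frame: x ahead of the robot, y to its left, z up, the work surface at z = 0. Lengths are in mm, angles in rad, forces in N, time in s.
With the tool pointing down it reaches from about 350 to 900 mm from the base axis. Payload 7.2 kg.
Tool frame: the origin (TCP) lies on the centre line of the jaws, within the pads' length; the fingertips stand 14 mm ahead of it and the grasp point (between the pads) lies 5 mm behind it (env.tips_ahead is the distance from the TCP to the fingertips, in mm); z points along the fingers, y is the line along which they close (so a half turn about z gives the same grasp; the last joint's range is limited). The gripper opens to 88 mm and grips with 3 to 60 N. Pads are 20 mm wide; open, the fingers measure 115 mm over their backs; the gripper's body (75 mm by 178 mm) begins 61 mm behind the grasp point.
Start: joints at [-1.321, 0.411, -0.013, 1.596, 0.006, 1.134, -0.082], TCP at [195.308, 593.703, 236.653] pointing down, gripper open.
Joint ranges: [-2.95, 2.95], [-0.29, 1.99], [-1.47, 1.44], [0.14, 2.54], [-1.03, 4.17], [0.13, 1.85], [-2.86, 2.86]. Speed limits (rad/s): [2.39, 2.39, 3.01, 3.01, 3.14, 3.14, 3.14].

## Interface

Orientations are given as a unit quaternion [w, x, y, z].
In Python, from cell import env gives the robot as it stands. The module is installed in compiled form; this text tells all that it offers.
- The arm moves only by the shell command python3 -m handwheel 'ROWS' [OPENING] [FORCE]. ROWS is JSON, a list of rows, each a list of 4 numbers: the shift along the tool's x, y, z in cm, then the turn about the tool's z in degrees. In form: [[tx, ty, tz, yaw], ...]. A call has 1 to 5 rows; each row shifts and turns the commanded pose from where the row before left it, along the tool's axes as they then stand; what a row does not reach is not made up. A row lasts 1/12 s, in which the tool goes at most 41.7 mm and 7.16 degrees, less where a joint would pass 70% of its speed; a pose out of reach is approached as far as the arm can. A call with a gripper value outside its range is refused whole. OPENING is the finger opening in cm, from 0 to 8.78, set as the call begins (- or left out, the last holds). The fingers move at their own pace and stop on an object; FORCE is the grip in N (left out, the last holds). Time passes only in rows, so rows that do not move let the fingers close. It gives the time, the measured TCP pose, the force, the opening and the grip force at its end, in the units of the state.
- env.sense(): the state, without advancing time (a new reading comes with each control period).
- env.camera(name): name is "scene" or "top" or "wrist"; returns a dict with "img" (384x512x3 uint8, blue, green, red), "fx", "fy", "cx", "cy" (pixels), "R" (3x3) and "t" (3): a world point X has camera coordinates R X + t; the wrist camera has in their place "T_tool_cam" (4x4, takes a point from camera to tool coordinates, whose origin is the TCP and whose axes are the flange's). Camera axes: x right, y down, z forward; pixel columns grow to the right and rows downward; lengths in mm; the calibration is good to about 2 mm. A picture is of the moment at which its call begins: read the wrist's pose just before it. There is no depth.
- env.hand_in(): hands the job in; it is judged then, once.
The state is a dict: "time_s": time; "joints": joint angles; "dq": joint speeds; "effort": joint torques, N m; "ee_pos": TCP position; "tcp_rot": TCP orientation; "contact_force": force on the tool from outside, world axes, zero at the start; "ft_torque": the same for the moment, N m; "opening": opening from 0.0 (shut) to 1.0 (fully open); "grasp_force": force on a finger pad.
Only numpy, scipy, OpenCV 4.12 (cv2) and the standard library are available. Lean on these libraries where they do the work, as an engineer would, in place of code of your own. Each camera call takes 0.05 s, during which the arm holds its last target. There are 200 camera calls.

## Working session

There is one attempt and no reset: what is moved stays moved. The work goes in short steps, Python scripts to look and compute and a shell command to move; the robot and the scene stay as the last step left them, time stands still between calls to the robot, and variables do not carry over. Pictures are saved under pics/ and viewed, at most 10 in all, crops included, and the job is handed in when it is done.

```bash
mkdir -p pics; python3 - <<'E'
from cell import env
import cv2
s=env.sense();print(s)
for n in("top","scene"):
    c=env.camera(n);cv2.imwrite(f"pics/{n}0.png",c["img"]);print(n,{k:(v.tolist() if hasattr(v,'tolist') else v) for k,v in c.items() if k!="img"})
E
```

```text
{'time_s': 0.0, 'joints': array([-1.32121453,  0.41191721, -0.01273567,  1.59700635,  0.00561188,
        1.13431454, -0.08223245]), 'dq': array([ 2.89137278e-04,  7.10302450e-04,  5.27567120e-04, -4.19887096e-05,
        1.27191437e-03,  2.95163957e-04, -1.25283948e-04]), 'effort': array([-8.51018176e-04, -5.87948334e+01,  6.40933793e-01, -2.91090202e+01,
       -5.40058943e-02,  1.83470064e-02,  1.64947232e-04]), 'ee_pos': array([195.16800524, 593.24778061, 235.81358969]), 'tcp_rot': array([-7.00633039e-05,  1.58213884e-01,  9.87404537e-01, -8.01791271e-04]), 'contact_force': array([-0.61640383,  0.86983511, -0.68846681]), 'ft_torque': array([-0.01980698,  0.02324123,  0.05024135]), 'grasp_force': 0.0, 'opening': 1.0014552851227643}
top {'fx': 355.5437489768335, 'fy': 355.5437489768335, 'cx': 257.7286156191717, 'cy': 199.94454620423076, 'R': [[0.02647257518312749, -0.9993741702260688, -0.023462110905251174], [-0.9931009244039097, -0.02360982484428152, -0.11486135171990025], [0.11423553173716985, 0.026340919797512706, -0.9931044251401495]], 't': [94.83263562286253, 613.0024806121166, 807.2657569188497]}
scene {'fx': 425.5398866344503, 'fy': 425.5398866344503, 'cx': 260.2514772269879, 'cy': 180.80703556453392, 'R': [[0.8678173224948282, 0.49658024826732017, 0.017353726074650543], [0.3402422787463052, -0.5684252095186547, -0.7490847568447745], [-0.36211639914733057, 0.6559731993111001, -0.66224683861392]], 't': [-576.2160757855579, -91.074093545083, 1292.8174507817953]}
```

View pics/top0.png

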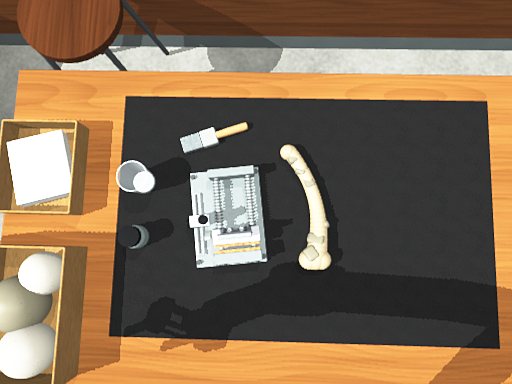

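View pics/scene0.png

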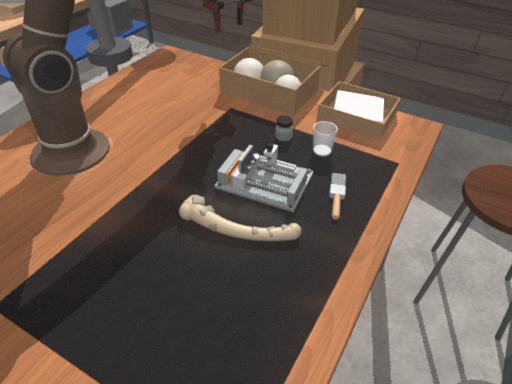

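The top view shows the vise at about (190–267, 166–268) px. Its jaws and cork are at rows 235–252, the stop knob is at (203,219), and it opens up the image (world +x). I'll enlarge it.

```bash
cat > h.py <<'E'
import numpy as np
from cell import env
def ray(c,px,z):
    d=np.array([(px[0]-c["cx"])/c["fx"],(px[1]-c["cy"])/c["fy"],1.])
    R=np.array(c["R"]);t=np.array(c["t"]);o=-R.T@t;d=R.T@d
    return o+d*(z-o[2])/d[2]
E
python3 - <<'E'
import cv2
i=cv2.imread("pics/top0.png")[155:280,175:285]
cv2.imwrite("pics/top0c.png",cv2.resize(i,None,fx=4.8,fy=4.8,interpolation=cv2.INTER_CUBIC))
E
```

```text
(no output)
```

View pics/top0c.png

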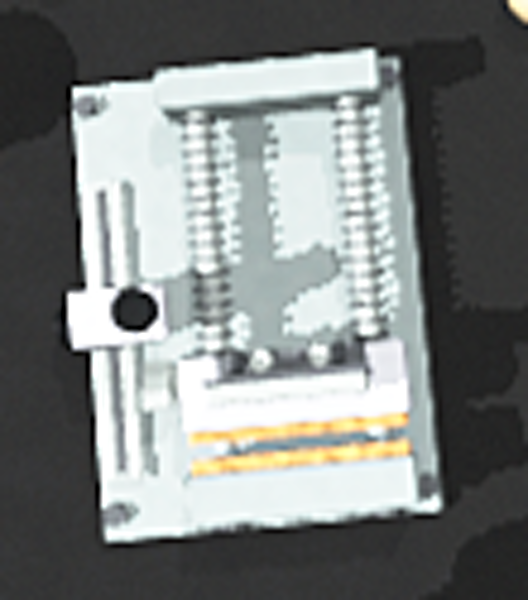

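```bash
python3 - <<'E'
from h import *
c=env.camera("top")
f=lambda u,v,z: ray(c,(u/4.8+175-.4,v/4.8+155-.4),z)
P=np.array([f(*p,12)[:2] for p in[(72,86),(400,57),(440,512),(105,543)]])
M=np.array([[107,105],[107,-65],[-125,-65],[-125,105]])*1.
A=M-M.mean(0);B=P-P.mean(0)
th=np.arctan2((A[:,0]*B[:,1]-A[:,1]*B[:,0]).sum(),(A*B).sum());R=np.array([[np.cos(th),-np.sin(th)],[np.sin(th),np.cos(th)]])
o=P.mean(0)-R@M.mean(0)
print("yaw",np.degrees(th),"o",o,"res",(P-(M@R.T+o)).round(1).tolist())
V=lambda p:(R.T@(p[:2]-o)).round(1)
print("knob",V(f(135,310,96)))
for u,v,z,n in[(290,372,100,'plate?'),(290,388,100,'plate front?'),(290,425,57,'jaw front'),(300,438,57,'corkfront?'),(300,460,57,'fixed cork')]:print(n,V(f(u,v,z)))
s=env.sense()
for x in(-58,-80,-90):print(x,(R@[x,0]+o).round(1))
E
```

```text
yaw 6.633241219359608 o [582.77889803 164.63676287] res [[0.6, 0.0], [-0.2, 0.1], [-0.1, 0.9], [-0.4, -1.0]]
knob [-17.1  66.2]
plate? [-51.8  -2.6]
plate front? [-59.   -2.1]
jaw front [-75.5   3.1]
corkfront? [-82.   -1.2]
fixed cork [-92.4  -0.3]
-58 [525.2 157.9]
-80 [503.3 155.4]
-90 [493.4 154.2]
```

```bash
cat >> h.py <<'E'
from scipy.spatial.transform import Rotation as Ro
TH=6.63;O=np.array([582.8,164.6])
def stat(gx=None,gy=0,gz=None):
    s=env.sense();r=Ro.from_quat(np.roll(s["tcp_rot"],-1)).as_matrix();p=s["ee_pos"]
    a=np.radians(TH);R=np.array([[np.cos(a),-np.sin(a)],[np.sin(a),np.cos(a)]])
    yy=np.degrees(np.arctan2(r[1,1],r[0,1]))
    print("t",round(s["time_s"],2),"vise",(R.T@(p[:2]-O)).round(1),"z",p[2].round(1),"yaw row",round(yy-90-TH,2),"F vise",(R.T@s["contact_force"][:2]).round(1),s["contact_force"][2].round(1),"open",round(s["opening"],2))
    if gx is not None:
        g=np.r_[R@[gx,gy]+O,gz];print("tool shift cm",(r.T@(g-p)/10).round(2))
E
python3 -m handwheel '[[-2.74,-2.19,0,0],[-2.74,-2.19,0,0],[-2.74,-2.19,0,0],[-2.74,-2.19,0,0],[-2.74,-2.19,0,0]]' 0 20
python3 -m handwheel '[[-2.74,-2.19,0,0],[-2.74,-2.19,0,0],[-2.74,-2.19,0,0],[-2.74,-2.19,0,0],[-2.74,-2.19,0,0]]'
python3 -m handwheel '[[0,0,0,-5],[0,0,0,-5],[0,0,0,-5],[0,0,0,-5],[0,0,0,-4.8]]'
python3 -c "
from h import *
stat(-100,0,236)"
```

```text
time_s: 0.57
ee_pos: [291.8, 445.2, 236.4]
tcp_rot: [-0.0, 0.158, 0.987, -0.0]
contact_force: [0.0, 0.9, 0.2]
opening: 0.666
grasp_force: 0.0
time_s: 0.98
ee_pos: [387.7, 298.4, 236.7]
tcp_rot: [-0.0, 0.158, 0.987, 0.0]
contact_force: [-0.9, 1.4, 0.4]
opening: 0.279
grasp_force: 0.0
time_s: 1.4
ee_pos: [387.1, 299.8, 236.5]
tcp_rot: [-0.0, -0.06, 0.998, -0.0]
contact_force: [0.2, 0.0, -0.6]
opening: 0.007
grasp_force: 0.0
t 1.4 vise [-178.8  156.9] z 236.5 yaw row 0.2 F vise [ 0.2 -0. ] -0.6 open 0.01
tool shift cm [ -7.82 -15.72   0.05]
```

```bash
python3 -m handwheel '[[-1.56,-3.14,0,0],[-1.56,-3.14,0,0],[-1.56,-3.14,0,0],[-1.56,-3.14,0,0],[-1.56,-3.14,0,0.2]]'
python3 -m handwheel '[[0,0,0,0],[0,0,0,0]]'
python3 - <<'E'
from h import *
import cv2
stat(-100,0,90)
c=env.camera("wrist");cv2.imwrite("pics/w1.png",c["img"]);print(c["T_tool_cam"].round(3).tolist(),c["fx"],c["cx"],c["cy"])
E
```

```text
time_s: 1.82
ee_pos: [483.2, 151.5, 236.6]
tcp_rot: [-0.0, -0.056, 0.998, 0.0]
contact_force: [1.4, 0.5, -0.6]
opening: 0.005
grasp_force: 0.0
time_s: 1.98
ee_pos: [483.3, 151.1, 236.5]
tcp_rot: [-0.0, -0.054, 0.999, -0.0]
contact_force: [-1.2, 0.0, -0.5]
opening: 0.008
grasp_force: 0.0
t 1.98 vise [-100.4   -2. ] z 236.5 yaw row -0.49 F vise [-1.2  0.2] -0.5 open 0.01
tool shift cm [-0.04  0.2  14.65]
[[0.001, -0.961, -0.277, 75.382], [1.0, 0.001, 0.0, 0.513], [-0.0, -0.277, 0.961, -148.708], [0.0, 0.0, 0.0, 1.0]] 337.13430420777456 254.863162481246 192.30677519519418
```

View pics/w1.png

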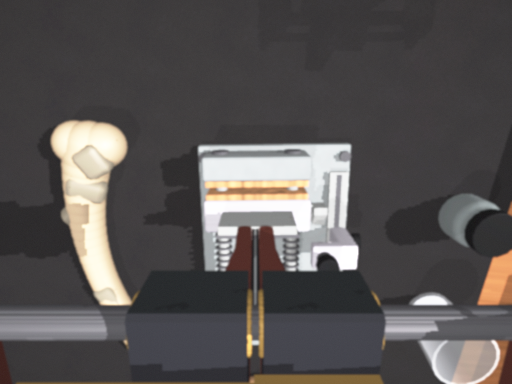

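The wrist view shows the plate front face at rows about 213–235 (columns 217–297), the latch plate near (319,213) and the stop at (335,245). The closed fingers are centred on the plate.

```bash
python3 - <<'E'
from h import *
import cv2
s=env.sense();c=env.camera("wrist")
r=Ro.from_quat(np.roll(s["tcp_rot"],-1)).as_matrix();T=c["T_tool_cam"]
Rc=r@T[:3,:3];tc=r@T[:3,3]+s["ee_pos"];c["R"]=Rc.T;c["t"]=-Rc.T@tc
a=np.radians(TH);R=np.array([[np.cos(a),-np.sin(a)],[np.sin(a),np.cos(a)]])
for u,v,z,n in[(228,213,57,'face bottom'),(228,234,100,'face top'),(217,234,100,'L'),(297,234,100,'R'),(228,202,57,'jaw front'),(228,179,57,'fixed edge'),(199,146,12,'corner'),(350,146,12,'corner')]:
    print(n,(R.T@(ray(c,(u,v),z)[:2]-O)).round(1))
cv2.imwrite("pics/w1c.png",cv2.resize(c["img"][170:275,195:365],None,fx=4.5,fy=4.5,interpolation=cv2.INTER_CUBIC))
E
```

```text
face bottom [-59.7 -27.4]
face top [-54.7 -24.3]
L [-54.7 -34.3]
R [-54.3  38.7]
jaw front [-71.6 -27.1]
fixed edge [-95.8 -26.5]
corner [-122.5  -61.3]
corner [-121.7  106. ]
```

View pics/w1c.png

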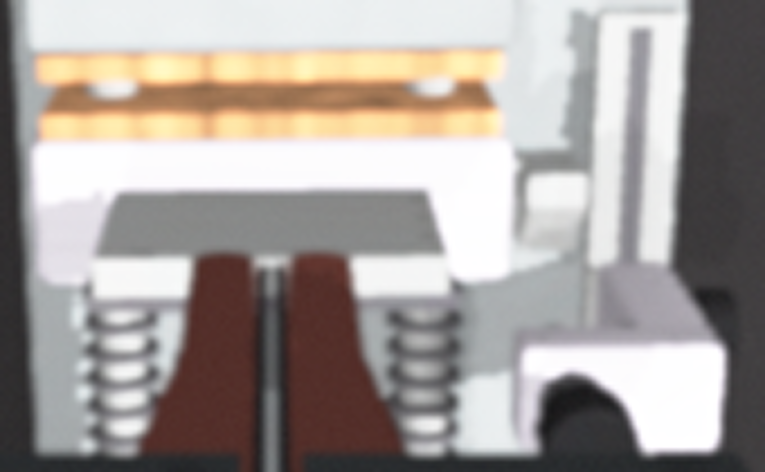

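Front face top edge is at row ~227, so x ≈ -62. Descending in front of the plate.

```bash
python3 -m handwheel '[[0,0.2,3,-0.5],[0,0,3,0],[0,0,3,0],[0,0,3,0],[0,0,2.8,0]]'
python3 -m handwheel '[[0,0,0,0],[0,0,0,0]]' | head -2
python3 -c "
from h import *
stat(-76,0,88)"
```

```text
time_s: 2.5
ee_pos: [481.3, 156.9, 87.2]
tcp_rot: [-0.0, -0.062, 0.998, 0.0]
contact_force: [-0.0, 0.5, 0.1]
opening: 0.001
grasp_force: 0.0
time_s: 2.67
ee_pos: [481.0, 155.9, 87.9]
t 2.67 vise [-102.1    3.2] z 87.9 yaw row 0.38 F vise [ 0.5 -0.2] 0.5 open 0.01
tool shift cm [-2.61 -0.33 -0.01]
```

```bash
python3 -m handwheel '[[-0.8,-0.1,0,0],[-0.8,-0.1,0,0],[-0.6,0,0,0],[-0.4,0,0,0],[-0.4,0,0,0]]' | head -2
python3 -c "
from h import *
stat(-72,1,88)"
python3 -m handwheel '[[-0.5,0,0,0],[-0.5,0,0,0],[-0.5,0,0,0],[-0.5,0,0,0],[0,0,0,0]]' | head -2
python3 -c "
from h import *
stat(-12,1,88)"
```

```text
time_s: 3.08
ee_pos: [512.2, 156.7, 89.3]
t 3.08 vise [-71.1   0.4] z 89.3 yaw row 0.25 F vise [-6.5  0.4] 5.9 open 0.0
tool shift cm [0.09 0.06 0.13]
time_s: 3.5
ee_pos: [531.5, 159.0, 88.9]
t 3.5 vise [-51.6   0.4] z 88.9 yaw row 0.26 F vise [-5.8  0.3] 5.1 open 0.01
tool shift cm [-3.96  0.04  0.08]
```

```bash
for i in 1; do python3 -m handwheel '[[-0.5,0,0,0],[-0.5,0,0,0],[-0.5,0,0,0],[-0.5,0,0,0],[0,0,0,0]]' | sed -n '2p;4p'; done
python3 -c "
from h import *
stat(-12,1,88)"
python3 -m handwheel '[[-0.5,0,0,0],[-0.5,0,0,0],[-0.5,0,0,0],[-0.3,0,0,0],[0,0,0,0]]' | sed -n '2p;4p'
python3 - <<'E'
from h import *
import cv2
stat(-12,1,88)
a=[cv2.resize(env.camera(n)["img"][y:y+h,x:x+w],(390,390),interpolation=cv2.INTER_CUBIC) for n,x,y,w,h in(("scene",200,130,130,130),("wrist",195,140,180,180))]
cv2.imwrite("pics/p1.png",cv2.hconcat(a))
E
```

```text
ee_pos: [550.1, 161.3, 88.6]
contact_force: [-9.0, -1.6, 5.4]
t 3.92 vise [-32.9   0.5] z 88.6 yaw row 0.27 F vise [-9.1 -0.6] 5.4 open 0.01
tool shift cm [-2.09  0.04  0.05]
ee_pos: [567.7, 163.4, 88.5]
contact_force: [-9.7, -1.3, 6.9]
t 4.33 vise [-15.1   0.5] z 88.5 yaw row 0.27 F vise [-9.8 -0.1] 6.9 open 0.01
tool shift cm [-0.31  0.05  0.05]
```

View pics/p1.png

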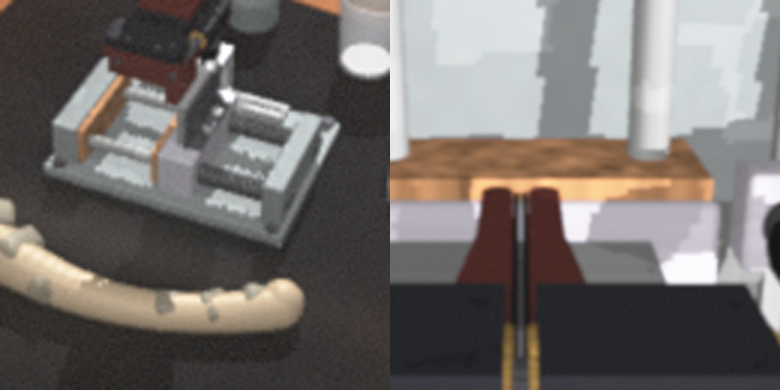

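The jaw stands about half open, at ~57 mm travel, with the fingers on the plate front. I'll push 5 mm more for margin, then ease back.

```bash
python3 -m handwheel '[[-0.3,0,0,0],[-0.2,0,0,0],[0,0,0,0],[0,0,0,0]]' | sed -n '2p;4p'
for i in 1; do python3 -c "
from h import *
stat(-12,1,88)"; done
python3 -m handwheel '[[0.2,0,0,0],[0.2,0,0,0],[0.2,0,0,0],[0.2,0,0,0],[0,0,0,0]]' | sed -n '2p;4p'
python3 -m handwheel '[[0.2,0,0,0],[0.2,0,0,0],[0,0,0,0]]' | sed -n '2p;4p'
python3 -m handwheel '[[0.2,0,0,0],[0.2,0,0,0],[0,0,0,0]]' | sed -n '2p;4p'
```

```text
ee_pos: [572.3, 163.9, 88.5]
contact_force: [-10.6, -1.7, 6.0]
t 4.77 vise [-10.6   0.5] z 88.5 yaw row 0.27 F vise [-10.7  -0.4] 6.0 open 0.0
tool shift cm [0.14 0.05 0.06]
ee_pos: [564.0, 162.9, 88.6]
contact_force: [-12.1, -0.7, 6.4]
ee_pos: [560.2, 162.4, 88.5]
contact_force: [-10.9, -1.4, 6.8]
ee_pos: [557.9, 162.2, 88.7]
contact_force: [-6.2, -0.7, 1.7]
```

```bash
python3 -m handwheel '[[0.1,0,0,0],[0.1,0,0,0],[0,0,0,0]]' | sed -n '2p;4p'
python3 -m handwheel '[[0.1,0,0,0],[0.1,0,0,0],[0,0,0,0]]' | sed -n '2p;4p'
python3 -m handwheel '[[0.1,0,0,0],[0.1,0,0,0],[0.1,0,0,0],[0,0,0,0],[0,0,0,0]]' | sed -n '2p;4p'
python3 -c "
from h import *
stat(-76,1,88)"
```

```text
ee_pos: [557.7, 162.1, 88.9]
contact_force: [-0.3, -0.5, 0.1]
ee_pos: [555.4, 161.8, 88.8]
contact_force: [0.7, -0.9, -0.3]
ee_pos: [552.1, 161.5, 88.7]
contact_force: [-0.1, -0.6, -0.1]
t 6.6 vise [-30.8   0.4] z 88.7 yaw row 0.26 F vise [-0.1 -0.5] -0.1 open 0.01
tool shift cm [4.52 0.08 0.07]
```

```bash
python3 -m handwheel '[[0.8,0,0,0],[1,0,0,0],[1.2,0,0,0],[0,0,0,0]]' | sed -n '2p;4p'
python3 -m handwheel '[[0,0,-3,0],[0,0,-3,0],[0,0,-3,0],[0,0,-3,0],[0,0,-3,0]]' | sed -n '2p;4p'
python3 -m handwheel '[[3,0,0,0],[3,0,0,0],[0,0,0,0],[0,0,0,0],[0,0,0,0]]' | sed -n '2p;4p'
python3 - <<'E'
from h import *
import cv2
stat()
a=[cv2.resize(env.camera(n)["img"][y:y+h,x:x+w],(390,390),interpolation=cv2.INTER_CUBIC) for n,x,y,w,h in(("scene",200,130,130,130),("wrist",190,130,180,180))]
cv2.imwrite("pics/p2.png",cv2.hconcat(a))
E
```

```text
ee_pos: [519.5, 157.4, 88.4]
contact_force: [-1.0, 0.1, -0.4]
ee_pos: [522.1, 157.7, 240.3]
contact_force: [-0.1, 0.2, -0.1]
ee_pos: [463.4, 150.9, 239.0]
contact_force: [-0.1, -0.3, -0.3]
t 7.77 vise [-1.202e+02  1.000e-01] z 239.0 yaw row 0.28 F vise [-0.1 -0.3] -0.3 open 0.0
```

View pics/p2.png

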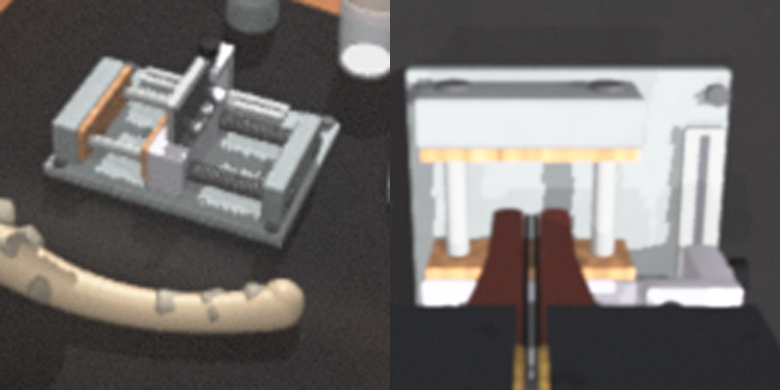

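The jaw stands latched part open (~47 mm) at the stop, and the hand is clear above. Handing in.

```bash
python3 -c "
from cell import env
print(env.hand_in())"
```

```text
the job is handed in; nothing more can be done
None
```

The job is handed in: the last picture shows the vise jaw standing part open at the stop (about 47 mm by the arm's travel), with the hand clear; the hand-in returned no verdict.

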